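# Push a polisher battery home in its charger

## Robot

A 7-joint arm with a two-finger parallel gripper is mounted at the origin on the work surface. World frame = base frame: x ahead of the robot, y to its left, z up, the work surface at z = 0. Lengths are in m, angles in degrees, forces in N, time in s.
With the tool pointing down it reaches from about 0.425 to 0.875 m from the base axis. Payload 4.7 kg.
Tool frame: the origin (TCP) lies at the very end of the fingers, on their centre line; the grasp point (between the pads) lies env.grip_point_offset behind it (env.grip_point_offset is the distance from the TCP to the grasp point, in m); z points along the fingers, y is the direction in which the jaws open and shut (so a half turn about z gives the same grasp; the last joint's range is limited). The gripper opens to 87 mm and grips with 3 to 60 N. Pads are 19 mm wide; open, the fingers measure 117 mm over their backs; the gripper's body (75 mm by 190 mm) begins 51 mm behind the grasp point.
Start: joints at [68.933, 18.392, -4.016, 83.108, 1.295, 78.541, -3.26], TCP at [0.242, -0.603, 0.223] pointing down, gripper open.
Joint ranges: [-163.93, 163.93], [-17.29, 119.83], [-79.2, 71.16], [3.27, 140.29], [-89.18, 269.18], [5.43, 117.66], [-154.24, 154.24]. Speed limits (degrees/s): [147.25, 147.25, 180, 180, 180, 180, 180].

## Interface

Orientations are given as [roll, pitch, yaw] about the fixed x, y, z axes, in that order (R = Rz(yaw) Ry(pitch) Rx(roll)).
In Python, from cell import env gives the robot as it stands.
- The arm moves only by the tool send_rows, never from a script. Its argument "plan" is a list of rows, each a list of 7 numbers: the finger opening in mm, from 0 to 87, then the shift along the tool's x, y, z in mm, then the turn, a rotation vector about the tool's x, y, z in rad. A call has 1 to 12 rows; each row shifts and turns the commanded pose from where the row before left it, along the tool's axes as they then stand; what a row does not reach is not made up. A row lasts 1/10 s, in which the tool goes at most 50 mm and 8.59 degrees, less where a joint would pass 70% of its speed; a pose out of reach is approached as far as the arm can. A call is refused whole if a number of a shift passes 50 or a number of a turn 0.15, either way. A call with a gripper value outside its range is refused whole. The fingers move at their own pace and stop on an object; "grip_force" is the grip in N (left out, the last holds). Time passes only in rows, so rows that do not move let the fingers close. It gives the time, the measured TCP pose, the force and the opening at its end, in the units of the state.
- env.get_obs(): the state, without advancing time (a new reading comes with each control period).
- env.read_camera(name): name is "scene" or "top"; returns the picture (384x512x3 uint8, red, green, blue); there is no depth.
- env.get_calibration(name): a dict with "fx", "fy", "cx", "cy" (pixels), "extrinsics" (4x4, takes a point from camera to world coordinates). Camera axes: x right, y down, z forward; pixel columns grow to the right and rows downward; lengths in m; the calibration is good to about 2 mm. A picture is of the moment at which its call begins. get_calibration takes no time and is no camera call.
- env.sign_off(): hands the job in, once; it reports no verdict.
Trained networks look in the newest picture that a camera, given by its name, has taken for a name from the list of things; names that differ only in an ending like _2 or _b are one class to them, and where a whole thing is asked for, a point or a joint stands for the part that bears it (a point fixed in the world has none). Each returns a list of dicts, best first, with "confidence" (0 to 1); they miss things now and then, are a little off and sometimes report something else, mostly with a low value. They report only what shows in the picture. A call takes as long as a camera call. They do not tell look-alikes from the thing itself.
- env.regions_of(camera, query): "region" (384x512 bool, what is visible of it) and "rect" ([left, top, right, bottom] in pixels, round what is visible of it).
The state is a dict: "time_s": time; "qpos": joint angles; "joint_velocities": joint speeds; "effort": joint torques, N m; "tool_pos": TCP position; "tool_rot": TCP orientation; "force": force on the tool from outside, world axes, zero at the start; "wrist_torque": the same for the moment, N m; "grip_width": finger opening in m.
Only numpy, scipy, OpenCV 4.12 (cv2) and the standard library are available. Lean on these libraries where they do the work, as an engineer would, in place of code of your own. Each camera call takes 0.05 s, during which the arm holds its last target. There are 200 camera calls.

## Task

Put the loose battery pack on charge: set it down, without dropping it, on the front of the empty charger with its nose at the slide rails and let go of it, then push it along the rails, without ramming it, until the catch clicks and holds it. Leave the spray bottles and the wax tin where they are.

Things in the scene. Friction and masses are not known exactly. Their poses are not given: they have to be found in the camera images.
- pack_mid (a point): Centre, 26 mm above the underside, of the loose battery pack: black with a lime-green band, 450 g, upright on the bench. x along its length to its nose (end with three copper contacts; the tail has a row of small lamps), z up. Case 110 mm long (x), 60 wide (y), 52 tall: grasp across the 60 mm, above the flanges at its foot.
- pack_notch (a point): Catch notch of the pack: 16 mm long, in the flange on its -y side, middle 40 mm behind the nose, 6 mm above the underside. A sliding flange 12 mm tall runs along the foot of each long side and sticks out 8 mm (76 mm over both), tapering to 62 mm over both in the last 16 mm before the nose.
- charger: The empty charger, fixed to the bench: 210 mm long (x), 120 wide (y). Origin at the centre of its underside, x the way the pack is pushed, z up. Flat floor 14 mm above the bench, bare at the front from x = -105 to -25 mm; then slide rails to x = 54 mm; then the housing, 72 mm tall, to x = 105 mm, with a terminal block sticking out of its front that stops the pack's nose.
- rail_mouth (a point): On the empty charger's floor (14 mm above the bench) midway between the front ends of its rails, axes as the charger. Rails 78.5 mm apart, slots for the flanges 14 mm high under lips; lips 65 mm apart, their tops 34 mm above the bench. In front, guides 13 mm tall flare to about 104 mm apart 31 mm before this point. The pack goes in nose first, upright, flanges under the lips.
- home_middle (a point): On the empty charger's floor, 10 mm beyond the rail mouth: where the pack's middle lies when clicked, give or take 9 mm. How deep catch and terminal block (fixed together) sit differs from charger to charger and is not measured. The nose goes hard against the block about 1.5 mm past the click; over 50 N between them while pushing in spoils the terminals.
- catch_ball (a joint): The catch: 14 mm steel ball sprung out of the rail on the charger's -y side (5 N at rest, 9 N at 6 mm). 0 = fully out: no pack at it, or dropped into the pack's notch (clicked). 0.003 to 0.006 m = pressed aside by the flange. The push takes 1 to 2 N, up to about 12 N while the nose's taper presses the ball aside (starts some 35 mm before home), less after, rising steeply at the block.
- busy_charger: A second charger of the same kind and size, fixed, with a pack already clicked in (top 66 mm above the bench). Origin and axes as for the empty one.
- wax_tin: Bystander: round tin, 96 mm across, 46 mm tall, origin at its underside.
- glass_spray: Bystander: blue spray bottle, 72 mm across, 235 mm tall, origin at its underside.
- wheel_spray: Bystander: red spray bottle, 72 mm across, 235 mm tall, origin at its underside.
Things that resemble listed ones, but are neither listed nor needed, are in the scene too. What is shaped like the part that bears pack_mid but pink or turquoise is not meant.

How it is judged:
By the outcome, as a careful person would: the job done as asked, in the order asked, and still so for the second after the job is handed in, with the robot touching nothing.
It also fails if it takes over 53 s, if anything falls off the work surface, if the arm or the gripper's body presses on something with over 40 N, if the wrist force passes 120 N, or if a joint passes its speed limit or range.

## Working session

There is one attempt and no reset: what is moved stays moved. The work goes in short steps, Python scripts to look and compute and a tool call to move; the robot and the scene stay as the last step left them, time stands still between calls to the robot, and variables do not carry over. Pictures are saved under pics/ and viewed, about 8 in all and at most 12, crops included, and the job is handed in when it is done.

Besides the shell and the picture viewer there is one more tool, called after "Request:" in YAML: its name, and indented under it one key for each argument. send_rows: Moves the arm, as the interface text tells. Its arguments: {"type":"object","properties":{"plan":{"type":"array"},"grip_force":{"type":"number"}},"required":["plan"]}

```bash
mkdir -p pics; python3 - <<'E'
from cell import env
import cv2,numpy as np
o=env.get_obs();print({k:np.round(v,3).tolist() for k,v in o.items()},env.grip_point_offset)
for c in("scene","top"):
    im=env.read_camera(c);cv2.imwrite(f"pics/{c}0.png",im[:,:,::-1])
    k=env.get_calibration(c);print(c,k["fx"],k["fy"],k["cx"],k["cy"],np.round(k["extrinsics"],4).tolist())
    for q in("pack_mid","charger","busy_charger","catch_ball","wax_tin","glass_spray","wheel_spray"):
        for r in env.regions_of(c,q): print(q,round(r["confidence"],2),np.round(r["rect"]).tolist(),int(r["region"].sum()))
E
```

```text
{'time_s': 0.0, 'qpos': [68.932, 18.438, -4.013, 83.173, 1.294, 78.538, -3.26], 'joint_velocities': [0.002, -0.053, 0.031, 0.125, 0.026, 0.061, 0.052], 'effort': [0.0, -49.13, -0.404, -31.253, -0.064, 0.044, 0.0], 'tool_pos': [0.242, -0.603, 0.221], 'tool_rot': [-179.896, 0.005, 21.876], 'force': [0.001, 0.285, -0.575], 'wrist_torque': [0.021, 0.0, 0.018], 'grip_width': 0.087} 0.0187
scene 368.30644165931903 368.30644165931903 259.92147930804316 186.02113576278825 [[0.3738, 0.7141, -0.5919, 1.2131], [0.9275, -0.2877, 0.2386, -0.3363], [0.0001, -0.6382, -0.7699, 1.051], [0.0, 0.0, 0.0, 1.0]]
pack_mid 0.85 [106.0, 178.0, 136.0, 212.0] 756
pack_mid 0.76 [143.0, 158.0, 169.0, 186.0] 659
pack_mid 0.68 [230.0, 203.0, 280.0, 268.0] 2055
pack_mid 0.61 [143.0, 205.0, 184.0, 230.0] 727
charger 0.58 [230.0, 208.0, 283.0, 267.0] 2067
busy_charger 0.81 [286.0, 191.0, 348.0, 247.0] 2065
wax_tin 0.9 [337.0, 148.0, 366.0, 175.0] 571
glass_spray 0.93 [378.0, 150.0, 415.0, 210.0] 1273
glass_spray 0.45 [145.0, 199.0, 180.0, 232.0] 675
wheel_spray 0.93 [148.0, 229.0, 181.0, 291.0] 1388
top 438.7442923096362 438.7442923096362 249.95423666516427 189.63230989184882 [[0.0035, -0.9938, 0.1115, 0.2584], [-1.0, -0.0045, -0.0088, -0.0315], [0.0092, -0.1115, -0.9937, 1.6363], [0.0, 0.0, 0.0, 1.0]]
pack_mid 0.68 [318.0, 239.0, 344.0, 269.0] 602
pack_mid 0.62 [356.0, 215.0, 382.0, 253.0] 635
pack_mid 0.18 [192.0, 110.0, 226.0, 172.0] 1883
charger 0.95 [250.0, 114.0, 290.0, 176.0] 1909
busy_charger 0.75 [192.0, 109.0, 225.0, 175.0] 1926
wax_tin 0.59 [124.0, 177.0, 154.0, 202.0] 562
glass_spray 0.79 [112.0, 115.0, 146.0, 142.0] 581
glass_spray 0.49 [193.0, 110.0, 226.0, 174.0] 1925
glass_spray 0.42 [251.0, 116.0, 286.0, 176.0] 1887
wheel_spray 0.89 [336.0, 115.0, 367.0, 145.0] 575
```

View pics/scene0.png

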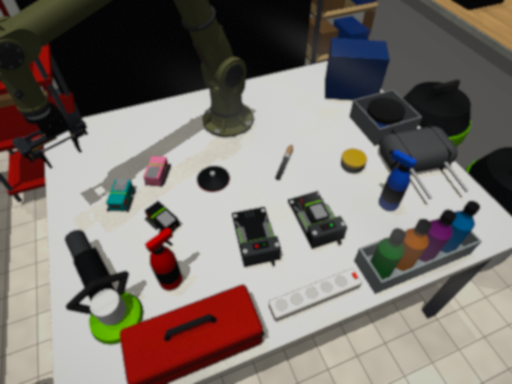

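View pics/top0.png

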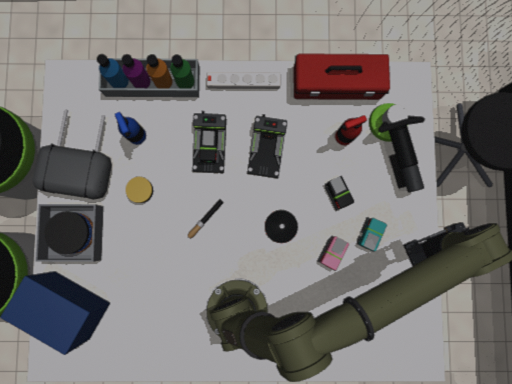

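Top view: black pack with a lime band at about (339,193). Look-alikes are turquoise (372,234) and pink (334,253), which the task rules out. The empty charger is at (268,146) and the busy one, with a pack in it, at (209,143). I'll confirm with enlarged, metrically rectified crops.

```bash
cat > h.py <<'E'
from cell import env
import cv2,numpy as np
def cam(c):
    k=env.get_calibration(c);E=np.array(k["extrinsics"]);K=np.array([[k["fx"],0,k["cx"]],[0,k["fy"],k["cy"]],[0,0,1]])
    return K,np.linalg.inv(E)
def proj(c,P):
    K,W=cam(c);p=(np.c_[P,np.ones(len(P))]@W.T)[:,:3]@K.T;return p[:,:2]/p[:,2:]
def unproj(c,uv,z):
    K,W=cam(c);E=np.linalg.inv(W);d=np.c_[np.atleast_2d(uv),np.ones(len(np.atleast_2d(uv)))]@np.linalg.inv(K).T@E[:3,:3].T
    return E[:3,3]+d*((z-E[2,3])/d[:,2:])
def ortho(c,im,x,y,z,h,s):
    "metric map at height z, centre x,y, half size h, s px/m; up = +x, left = +y"
    n=int(2*h*s);w=np.array([[x+h,y+h,z],[x+h,y-h,z],[x-h,y-h,z],[x-h,y+h,z]])
    H=cv2.getPerspectiveTransform(proj(c,w).astype(np.float32),np.float32([[0,0],[n,0],[n,n],[0,n]]))
    return cv2.warpPerspective(im,H,(n,n),flags=cv2.INTER_CUBIC)
E
python3 - <<'E'
from h import *
p=unproj("top",[339,193],.03)[0];c=unproj("top",[268,146],.03)[0];print(p,c)
rows=[]
for cn in("top","scene"):
    im=cv2.imread(f"pics/{cn}0.png")
    r=[ortho(cn,im,p[0],p[1],.052,.1,1900),ortho(cn,im,c[0],c[1],.034,.15,380/.3)]
    for a in r:
        n=a.shape[0]
    rows.append(np.hstack([cv2.resize(a,(300,300)) if 0 else cv2.resize(a,(298,298)) for a in r]))
cv2.imwrite("pics/crop1.png",np.vstack(rows))
E
```

```text
[ 0.42759333 -0.37415693  0.03      ] [ 0.60256545 -0.11239267  0.03      ]
```

View pics/crop1.png

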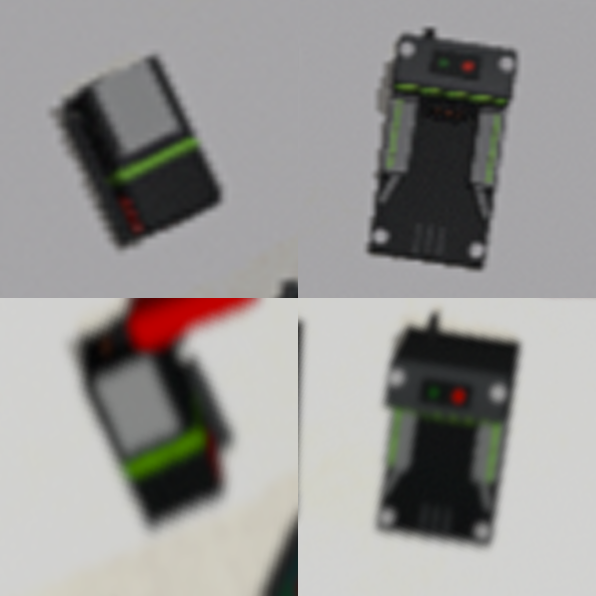

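Top-left crop: the black, lime-band pack has its grey label toward the far, left end and the band toward the robot. The charger has its housing at far +x and its bare front toward the robot. I need to be sure which end is the nose, so I'll enlarge the pack's +x end in the scene view and compare with the seated pack.

```bash
python3 - <<'E'
from h import *
ims=[env.read_camera("scene")[:,:,::-1].astype(float) for _ in range(4)]
s=np.mean(ims,0);t=np.mean([env.read_camera("top")[:,:,::-1].astype(float) for _ in range(4)],0)
np.savez("avg.npz",s=s,t=t)
f=lambda im,u,v,h:cv2.resize(np.clip((im[v-h:v+h,u-h:u+h]*1.0)**.7*255**.3,0,255).astype(np.uint8),(295,295),interpolation=cv2.INTER_CUBIC)
cv2.imwrite("pics/crop2.png",np.vstack([np.hstack([f(s,163,216,24),f(s,318,218,32)]),np.hstack([f(t,339,193,24),f(t,209,143,36)])]))
E
```

```text
(no output)
```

View pics/crop2.png

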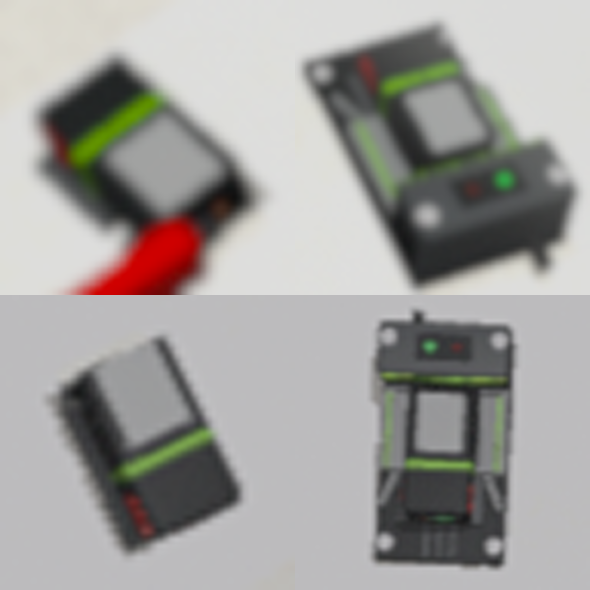

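The nose is at the grey-label end: copper shows at crop (220,205), the same layout as the seated pack. It points to +x and left. Next I'll fit silhouettes for the pack and charger poses.

```bash
cat > fit.py <<'E'
from h import *
from scipy.optimize import minimize
S=8
def box(x0,x1,w,z0,z1,w1=None):
    return np.array([[x,s*(w if x==x0 or w1 is None else w1)/2,z] for x in(x0,x1) for s in(-1,1) for z in(z0,z1)])
PACK=[box(-.055,.055,.06,0,.052),box(-.055,.039,.076,0,.012),box(.039,.055,.076,0,.012,.062)]
CHG=[box(-.105,.105,.12,0,.014),box(.054,.105,.12,0,.072),box(-.025,.054,.1,0,.034)]
def obs(im,cx,cy,h,thr):
    u,v=int(cx),int(cy);a=im[v-h:v+h,u-h:u+h]
    a=cv2.resize(a,None,fx=S,fy=S,interpolation=cv2.INTER_CUBIC)
    m=((a.min(2)<thr)).astype(np.uint8)
    n,l,st,_=cv2.connectedComponentsWithStats(m);k=l==1+np.argmax(st[1:,4]);m=np.zeros_like(m)
    cs,_=cv2.findContours(k.astype(np.uint8),cv2.RETR_EXTERNAL,cv2.CHAIN_APPROX_NONE);cv2.drawContours(m,cs,-1,1,-1)
    return m,np.array([u-h,v-h])
def render(c,parts,q,org,shape):
    m=np.zeros(shape,np.uint8);R=np.array([[np.cos(q[2]),-np.sin(q[2])],[np.sin(q[2]),np.cos(q[2])]])
    for P in parts:
        W=P.copy();W[:,:2]=P[:,:2]@R.T+q[:2];W[:,2]+=q[3] if len(q)>3 else 0
        uv=((proj(c,W)-org+.5)*S-.5).astype(np.float32)
        cv2.fillConvexPoly(m,np.round(cv2.convexHull(uv)*16).astype(np.int32),1,shift=4)
    return m
def fit(views,parts,q0,z=0):
    def cost(d):
        q=[q0[0]+d[0]/1e3,q0[1]+d[1]/1e3,q0[2]+d[2]/100,z];t=0
        for c,m,org,ig in views: t+=((render(c,parts,q,org,m.shape)!=m)&~ig).sum()/m.sum()
        return t
    b=min((minimize(cost,d0,method="Nelder-Mead",options=dict(initial_simplex=np.array(d0)+np.array([[0,0,0],[8,0,0],[0,8,0],[0,0,8]]))) for d0 in([0,0,0],[-4,-4,-4],[4,3,5])),key=lambda r:r.fun)
    d=b.x;return [round(q0[0]+d[0]/1e3,4),round(q0[1]+d[1]/1e3,4),round(np.degrees(q0[2]+d[2]/100),2)],round(b.fun,4)
E
python3 - <<'E'
from fit import *
d=np.load("avg.npz");im=dict(top=d["t"],scene=d["s"])
for name,parts,q0,ctr,h in(("pack",PACK,[.428,-.374,np.radians(23)],dict(top=(339,193),scene=(163,216)),26),
  ("charger",CHG,[.603,-.112,np.radians(-7)],dict(top=(268,146),scene=(257,236)),42)):
    V=[]
    for c in("top","scene"):
        a=im[c]
        for thr in(110,):
            m,org=obs(a,*ctr[c],h,thr)
        big=cv2.resize(a[org[1]:org[1]+2*h,org[0]:org[0]+2*h],None,fx=S,fy=S)
        ig=cv2.dilate(((big[...,2]>90)&(big[...,1]<60)).astype(np.uint8),np.ones((25,25)))>0 if c=="scene" and name=="pack" else np.zeros(m.shape,bool)
        V.append((c,m,org,ig));print(name,c,fit(V[-1:],parts,q0))
    print(name,"both",fit(V,parts,q0))
E
```

```text
pack top ([np.float64(0.4291), np.float64(-0.3751), np.float64(25.1)], np.float64(0.2934))
pack scene ([np.float64(0.4351), np.float64(-0.3766), np.float64(21.39)], np.float64(0.08))Traceback (most recent call last):
  File "<stdin>", line 13, in <module>
  File "fit.py", line 27, in fit
    b=min((minimize(cost,d0,method="Nelder-Mead",options=dict(initial_simplex=np.array(d0)+np.array([[0,0,0],[8,0,0],[0,8,0],[0,0,8]]))) for d0 in([0,0,0],[-4,-4,-4],[4,3,5])),key=lambda r:r.fun)
  File "fit.py", line 27, in <genexpr>
    b=min((minimize(cost,d0,method="Nelder-Mead",options=dict(initial_simplex=np.array(d0)+np.array([[0,0,0],[8,0,0],[0,8,0],[0,0,8]]))) for d0 in([0,0,0],[-4,-4,-4],[4,3,5])),key=lambda r:r.fun)
           ~~~~~~~~^^^^^^^^^^^^^^^^^^^^^^^^^^^^^^^^^^^^^^^^^^^^^^^^^^^^^^^^^^^^^^^^^^^^^^^^^^^^^^^^^^^^^^^^^^^^^^^^^^^^^^^^^^^^^^^^^^^^^
    res = _minimize_neldermead(fun, x0, args, callback, bounds=bounds,
                               **options)
    fxr = func(xr)
    fx = function(np.copy(x), *(wrapper_args + args))
  File "fit.py", line 25, in cost
    for c,m,org,ig in views: t+=((render(c,parts,q,org,m.shape)!=m)&~ig).sum()/m.sum()
                                  ~~~~~~^^^^^^^^^^^^^^^^^^^^^^^
  File "fit.py", line 19, in render
    uv=((proj(c,W)-org+.5)*S-.5).astype(np.float32)
         ~~~~^^^^^
  File "h.py", line 7, in proj
    K,W=cam(c);p=(np.c_[P,np.ones(len(P))]@W.T)[:,:3]@K.T;return p[:,:2]/p[:,2:]
        ~~~^^^
  File "h.py", line 4, in cam
    k=env.get_calibration(c);E=np.array(k["extrinsics"]);K=np.array([[k["fx"],0,k["cx"]],[0,k["fy"],k["cy"]],[0,0,1]])
ValueError: time passes only in moves, steps and waits
```

```bash
python3 - <<'E'
import re
s=open("h.py").read().replace("def cam(c)","import functools\n@functools.lru_cache\ndef cam(c)");open("h.py","w").write(s)
s=open("fit.py").read().replace("def obs(im,cx,cy,h,thr):","def obs(im,cx,cy,h,thr,hull=False):").replace("cv2.drawContours(m,cs,-1,1,-1)","cs=[cv2.convexHull(np.vstack(cs))] if hull else cs;cv2.drawContours(m,cs,-1,1,-1)").replace("PACK=[","PACK=[np.vstack(p) for p in [[").replace(".062)]",".062)]]]");open("fit.py","w").write(s)
E
cat > run.py <<'E'
from fit import *
def measure(im,name,parts,q0,ctr,h,thrs=(100,130),red=False,vis=None,hull=False,z=0):
    for thr in thrs:
        V=[]
        for c in ctr:
            a=im[c];m,org=obs(a,*ctr[c],h,thr,hull)
            big=cv2.resize(a[org[1]:org[1]+2*h,org[0]:org[0]+2*h],None,fx=S,fy=S)
            ig=cv2.dilate(((big[...,2]>90)&(big[...,1]<60)&(np.arange(2*h*S)[:,None]>h*S)).astype(np.uint8),np.ones((25,25)))>0 if red and c=="scene" else np.zeros(m.shape,bool)
            V.append((c,m,org,ig));print(name,thr,c,*fit(V[-1:],parts,q0,z))
        q,e=fit(V,parts,q0,z) if len(V)>1 else (None,0);print(name,thr,"both",q,e)
    return V,q
E
python3 - <<'E'
from run import *
d=np.load("avg.npz");im=dict(top=d["t"],scene=d["s"])
A=measure(im,"pack",PACK,[.428,-.374,np.radians(23)],dict(top=(339,193),scene=(163,216)),26,red=True,hull=True)
B=measure(im,"charger",CHG,[.603,-.112,np.radians(-7)],dict(top=(268,146),scene=(257,236)),42)
out=[]
for (V,q),parts in((A,PACK),(B,CHG)):
    for c,m,org,ig in V:
        big=cv2.resize(im[c][org[1]:org[1]+m.shape[0]//S,org[0]:org[0]+m.shape[0]//S],(m.shape[1],m.shape[0])).astype(np.uint8).copy()
        for k,col in((m,(255,0,0)),(render(c,parts,[q[0],q[1],np.radians(q[2])],org,m.shape),(0,0,255))):
            cs,_=cv2.findContours(k,cv2.RETR_EXTERNAL,cv2.CHAIN_APPROX_NONE);cv2.drawContours(big,cs,-1,col,2)
        out.append(cv2.resize(big,(295,295)))
cv2.imwrite("pics/fit1.png",np.vstack([np.hstack(out[:2]),np.hstack(out[2:])]))
E
```

```text
pack 100 top [np.float64(0.4294), np.float64(-0.3749), np.float64(25.5)] 0.0163
pack 100 scene [np.float64(0.4376), np.float64(-0.3784), np.float64(24.69)] 0.1267
pack 100 both [np.float64(0.4294), np.float64(-0.3754), np.float64(24.85)] 0.2401
pack 130 top [np.float64(0.4286), np.float64(-0.3738), np.float64(25.47)] 0.0686
pack 130 scene [np.float64(0.4349), np.float64(-0.3777), np.float64(24.95)] 0.1365
pack 130 both [np.float64(0.431), np.float64(-0.3762), np.float64(25.52)] 0.2526
charger 100 top [np.float64(0.5975), np.float64(-0.1054), np.float64(-7.94)] 0.0549
charger 100 scene [np.float64(0.5978), np.float64(-0.1065), np.float64(-10.26)] 0.1222
charger 100 both [np.float64(0.5978), np.float64(-0.1057), np.float64(-8.19)] 0.1831
charger 130 top [np.float64(0.597), np.float64(-0.1064), np.float64(-8.11)] 0.0424
charger 130 scene [np.float64(0.601), np.float64(-0.1077), np.float64(-8.97)] 0.0581
charger 130 both [np.float64(0.5973), np.float64(-0.1066), np.float64(-8.5)] 0.1041
```

View pics/fit1.png

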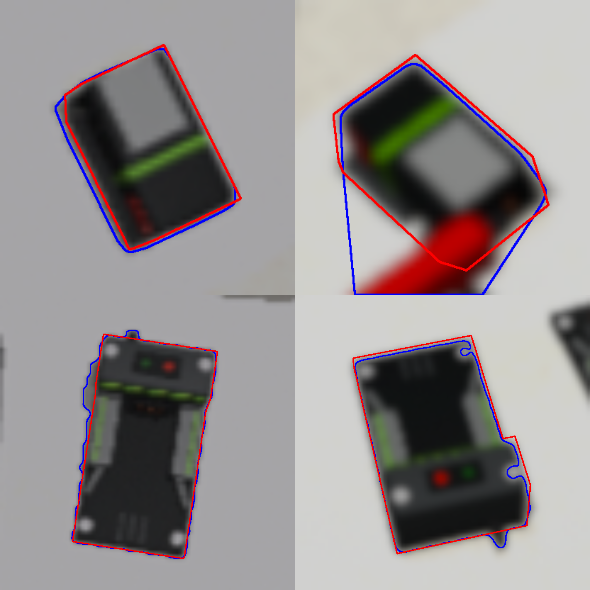

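The top fits sit tight, and the residual in the scene view is occlusion by the red spray plus the shadow. Pack ≈ (0.429, -0.375), yaw 25.5°. Charger ≈ (0.597, -0.106), yaw -8°. Next: a move helper and a clearance check against the red bottle.

```bash
cat > go.py <<'E'
from h import *
from scipy.spatial.transform import Rotation as R
def delta(x,y,z,yaw):
    o=env.get_obs();T=R.from_euler("xyz",o["tool_rot"],degrees=True);G=R.from_euler("xyz",[180,0,yaw],degrees=True)
    print("t",round(o["time_s"],2),"pos",np.round(o["tool_pos"],4),np.round(o["tool_rot"],2),"F",np.round(o["force"],1),"w",round(o["grip_width"],4))
    d=np.array([x,y,z])-o["tool_pos"]
    print("turn first",np.round((T.inv()*G).as_rotvec(),4),"then shift in goal axes mm",np.round(G.inv().apply(d)*1e3,1),"| shift in present axes",np.round(T.inv().apply(d)*1e3,1))
C=np.array([.5972,-.106]);CY=-8.0
def loc(a,b=0):
    t=np.radians(CY);return C+a*np.array([np.cos(t),np.sin(t)])+b*np.array([-np.sin(t),np.cos(t)])
E
python3 -c "
from go import *
print(unproj('scene',[167,283],.01),unproj('top',[345,138],.1))
delta(.4294,-.3752,.12,25.5)"
```

```text
[[ 0.66017658 -0.41523368  0.01      ]] [[ 0.61819645 -0.38453396  0.1       ]]
t 1.2 pos [ 0.2422 -0.6032  0.2226] [180.     0.    21.88] F [ 0.4  0.3 -0.5] w 0.0869
turn first [ 0.0001  0.0001 -0.0633] then shift in goal axes mm [ 267.2 -125.2  102.6] | shift in present axes [ 258.7 -141.8  102.6]
```

Request:
send_rows:
  plan:
    - [87,0,0,0,0,0,-0.063]
    - [87,33.4,-15.6,0,0,0,0]
    - [87,33.4,-15.6,0,0,0,0]
    - [87,33.4,-15.6,0,0,0,0]
    - [87,33.4,-15.6,0,0,0,0]
    - [87,33.4,-15.6,10,0,0,0]
    - [87,33.4,-15.6,30,0,0,0]
    - [87,33.4,-15.6,30,0,0,0]
    - [87,33.4,-15.6,32,0,0,0]
    - [87,0,0,0,0,0,0]
    - [87,0,0,0,0,0,0]

```text
time_s: 2.3
tool_pos: [0.4298, -0.3745, 0.1198]
tool_rot: [-179.9, 0.1, 25.6]
force: [-0.4, -1.6, 0.3]
grip_width: 0.0872
```

```bash
python3 -c "
from go import *
im=env.read_camera('top')[:,:,::-1];im2=env.read_camera('scene')[:,:,::-1]
f=lambda a,u,v,h:cv2.resize(a[v-h:v+h,u-h:u+h],(400,400),interpolation=cv2.INTER_CUBIC)
cv2.imwrite('pics/over.png',np.hstack([f(im,339,193,40),f(im2,163,210,40)]))
delta(.4294,-.3752,.017,25.5)"
```

```text
t 2.4 pos [ 0.4293 -0.3773  0.1215] [1.7989e+02 1.0000e-02 2.5390e+01] F [-0.4 -0.1 -0.1] w 0.0871
turn first [ 0.002   0.0002 -0.002 ] then shift in goal axes mm [  1.   -1.9 104.5] | shift in present axes [  1.   -2.1 104.5]
```

View pics/over.png

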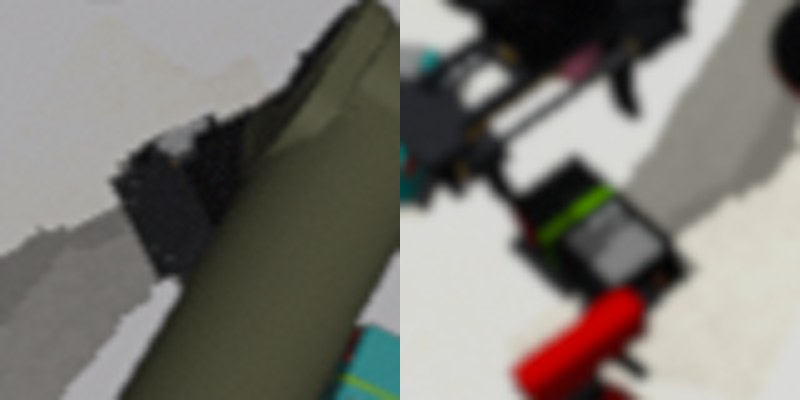

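Scene crop: the open jaws hang behind and above the pack, which is undisturbed (green band at crop (575,215)). That fits a TCP at 0.12 m height. I'll descend to just above it and check the projection.

Request:
send_rows:
  plan:
    - [87,1,0,25,0,0,0]
    - [87,0,0,25,0,0,0]
    - [87,0,0,5,0,0,0]
    - [87,0,0,0,0,0,0]
    - [87,0,0,0,0,0,0]

```text
time_s: 2.9
tool_pos: [0.431, -0.3766, 0.0672]
tool_rot: [179.9, -0.0, 25.4]
force: [0.4, 0.1, 0.9]
grip_width: 0.0868
```

```bash
python3 -c "
from go import *
a=env.read_camera('scene')[:,:,::-1].copy();u,v,h=163,210,32
o=env.get_obs();T=R.from_euler('xyz',o['tool_rot'],degrees=True)
b=cv2.resize(a[v-h:v+h,u-h:u+h],(512,512),interpolation=cv2.INTER_CUBIC)
for p in ([0,0,0],[0,.0435,0],[0,-.0435,0]):
  q=proj('scene',(o['tool_pos']+T.apply(p))[None])[0]; cv2.circle(b,tuple(int(i) for i in ((q-[u-h,v-h]+.5)*8)),4,(255,0,255),-1)
cv2.imwrite('pics/over2.png',b)
for _ in range(3): delta(.4294,-.3752,.017,25.5)"
```

```text
t 2.95 pos [ 0.4313 -0.3765  0.0673] [ 1.7984e+02 -6.0000e-02  2.5430e+01] F [-0.1 -0.5  0.9] w 0.087
turn first [ 0.0028 -0.001  -0.0012] then shift in goal axes mm [-1.1 -2.  50.3] | shift in present axes [-1.2 -2.1 50.3]
t 2.95 pos [ 0.4313 -0.3765  0.0673] [ 1.7984e+02 -6.0000e-02  2.5430e+01] F [-0.1 -0.5  0.9] w 0.087
turn first [ 0.0028 -0.001  -0.0012] then shift in goal axes mm [-1.1 -2.  50.3] | shift in present axes [-1.2 -2.1 50.3]
t 2.95 pos [ 0.4313 -0.3765  0.0673] [ 1.7984e+02 -6.0000e-02  2.5430e+01] F [-0.1 -0.5  0.9] w 0.087
turn first [ 0.0028 -0.001  -0.0012] then shift in goal axes mm [-1.1 -2.  50.3] | shift in present axes [-1.2 -2.1 50.3]
```

View pics/over2.png

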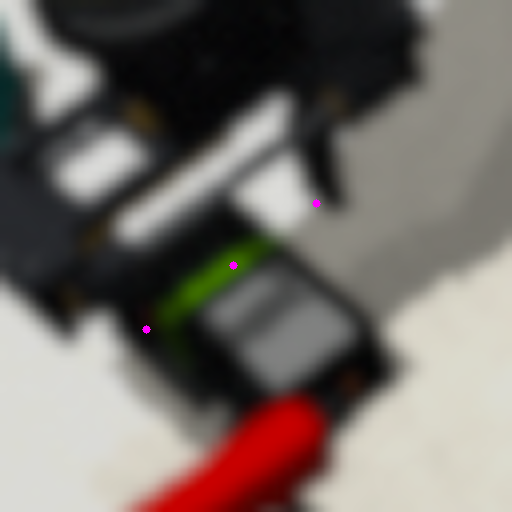

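The jaws straddle the pack and the projected fingertips match the picture. Descending and gripping.

Request:
send_rows:
  plan:
    - [87,0,-1.5,20,0,0,0]
    - [87,0,0,18,0,0,0]
    - [87,0,0,11,0,0,0]
    - [87,0,0,0,0,0,0]
    - [87,0,0,0,0,0,0]
    - [55,0,0,0,0,0,0]
    - [55,0,0,0,0,0,0]
    - [55,0,0,0,0,0,0]
    - [55,0,0,0,0,0,0]
    - [55,0,0,0,0,0,0]
    - [55,0,0,0,0,0,0]
  grip_force: 30

```text
time_s: 4.05
tool_pos: [0.4305, -0.3746, 0.017]
tool_rot: [179.9, -0.0, 25.5]
force: [1.3, -1.6, 0.9]
grip_width: 0.0598
```

Gripped at 59.8 mm. Lifting 80 mm, then planning the transfer.

Request:
send_rows:
  plan:
    - [50,0,0,-8,0,0,0]
    - [50,0,0,-20,0,0,0]
    - [50,0,0,-26,0,0,0]
    - [50,0,0,-26,0,0,0]
    - [50,0,0,0,0,0,0]

```text
time_s: 4.55
tool_pos: [0.4316, -0.3748, 0.0998]
tool_rot: [179.7, -0.1, 25.5]
force: [0.8, -0.7, -3.2]
grip_width: 0.0597
```

```bash
python3 -c "
from go import *
p=loc(-.088);print(p);delta(*p,.097,CY)"
```

```text
[ 0.51005641 -0.09375277]
t 4.55 pos [ 0.4316 -0.3748  0.0998] [ 1.7972e+02 -1.2000e-01  2.5500e+01] F [ 0.8 -0.7 -3.2] w 0.0597
turn first [ 0.0041 -0.0035  0.5846] then shift in goal axes mm [  38.6 -289.3    2.8] | shift in present axes [ 191.8 -219.9    2.1]
```

Request:
send_rows:
  plan:
    - [50,12,-14,0,0,0,0]
    - [50,24,-27.5,0,0,0,0]
    - [50,26,-29.8,0,0,0,0]
    - [50,26,-29.8,0,0,0,0]
    - [50,26,-29.8,0,0,0,0]
    - [50,26,-29.8,0,0,0,0]
    - [50,26,-29.8,0,0,0,0]
    - [50,16,-18,0,0,0,0]
    - [50,10,-11.4,0,0,0,0]

```text
time_s: 5.45
tool_pos: [0.5072, -0.0882, 0.0945]
tool_rot: [-179.8, 0.1, 25.7]
force: [0.1, -0.7, -4.7]
grip_width: 0.06
```

Request:
send_rows:
  plan:
    - [50,0,0,0,0,0,0.08]
    - [50,0,0,0,0,0,0.12]
    - [50,0,0,0,0,0,0.12]
    - [50,0,0,0,0,0,0.12]
    - [50,0,0,0,0,0,0.095]
    - [50,0,0,0,0,0,0.05]
    - [50,0,0,0,0,0,0]
    - [50,0,0,0,0,0,0]
    - [50,0,0,0,0,0,0]

```text
time_s: 6.35
tool_pos: [0.5079, -0.0922, 0.0957]
tool_rot: [-180.0, 0.1, -8.0]
force: [-0.6, -0.1, -4.0]
grip_width: 0.06
```

```bash
python3 -c "
from go import *
a=env.read_camera('scene')[:,:,::-1].copy();t=env.read_camera('top')[:,:,::-1].copy()
p=loc(-.088);delta(*p,.031,CY)
f=lambda a,u,v,h:cv2.resize(a[v-h:v+h,u-h:u+h],(400,400),interpolation=cv2.INTER_CUBIC)
cv2.imwrite('pics/pre.png',np.hstack([f(a,248,215,50),f(t,268,155,50)]))"
```

```text
t 6.45 pos [ 0.5083 -0.0925  0.0962] [-1.8e+02  4.0e-02 -8.0e+00] F [-0.1  0.5 -4.6] w 0.0597
turn first [-0.0001  0.0007  0.0001] then shift in goal axes mm [ 1.9  1.  65.2] | shift in present axes [ 2.   1.  65.2]
```

View pics/pre.png

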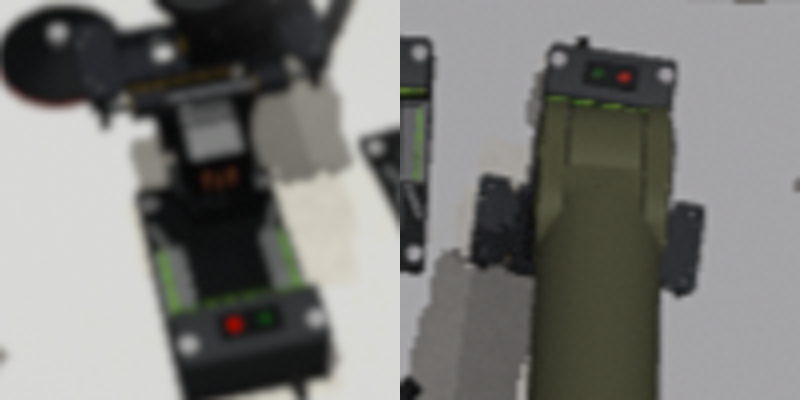

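The scene crop shows three copper contacts at crop (220,178), facing the charger and centred between the rails. Lowering.

Request:
send_rows:
  plan:
    - [50,2,1,15,0,0,0]
    - [50,0,0,20,0,0,0]
    - [50,0,0,14,0,0,0]
    - [50,0,0,8,0,0,0]
    - [50,0,0,3,0,0,0]
    - [50,0,0,0,0,0,0]
    - [50,0,0,0,0,0,0]

```text
time_s: 7.15
tool_pos: [0.5111, -0.0941, 0.0371]
tool_rot: [180.0, -0.1, -8.0]
force: [-0.1, -0.1, -4.4]
grip_width: 0.0599
```

Request:
send_rows:
  plan:
    - [50,0,0,1,0,0,0]
    - [50,0,0,1,0,0,0]
    - [50,0,0,0,0,0,0]

```text
time_s: 7.45
tool_pos: [0.5105, -0.094, 0.0347]
tool_rot: [180.0, -0.0, -8.0]
force: [0.4, 0.0, -4.5]
grip_width: 0.0595
```

Request:
send_rows:
  plan:
    - [50,0,0,1,0,0,0]
    - [50,0,0,0,0,0,0]

```text
time_s: 7.65
tool_pos: [0.5104, -0.094, 0.0335]
tool_rot: [180.0, 0.0, -8.0]
force: [-0.7, 0.4, -3.4]
grip_width: 0.0601
```

Request:
send_rows:
  plan:
    - [50,0,0,1,0,0,0]
    - [50,0,0,0.5,0,0,0]
    - [50,0,0,0,0,0,0]

```text
time_s: 7.95
tool_pos: [0.5103, -0.094, 0.0319]
tool_rot: [180.0, 0.0, -8.0]
force: [-0.2, -0.3, -4.2]
grip_width: 0.0602
```

Request:
send_rows:
  plan:
    - [50,0,0,0.5,0,0,0]
    - [50,0,0,0,0,0,0]
    - [50,0,0,0,0,0,0]

```text
time_s: 8.25
tool_pos: [0.5104, -0.094, 0.0315]
tool_rot: [180.0, 0.0, -8.0]
force: [-0.2, 0.1, -4.7]
grip_width: 0.0598
```

Request:
send_rows:
  plan:
    - [50,0,0,0.5,0,0,0]
    - [50,0,0,0.5,0,0,0]
    - [50,0,0,0,0,0,0]

```text
time_s: 8.55
tool_pos: [0.5107, -0.094, 0.0311]
tool_rot: [180.0, -0.0, -8.0]
force: [-0.5, 0.5, 1.3]
grip_width: 0.0599
```

Request:
send_rows:
  plan:
    - [50,0,0,0.5,0,0,0]
    - [50,0,0,0,0,0,0]

```text
time_s: 8.75
tool_pos: [0.5109, -0.094, 0.031]
tool_rot: [180.0, -0.0, -8.0]
force: [-2.1, 1.1, 5.8]
grip_width: 0.0598
```

Touchdown is confirmed (Fz rose from -4.5 to +5.8 N). Releasing and lifting clear.

Request:
send_rows:
  plan:
    - [70,0,0,0,0,0,0]
    - [87,0,0,0,0,0,0]
    - [87,0,0,0,0,0,0]
    - [87,0,0,0,0,0,0]
    - [87,0,0,-10,0,0,0]
    - [87,0,0,-25,0,0,0]
    - [87,0,0,-30,0,0,0]
    - [0,-25,0,0,0,0,0]
    - [0,-27,0,0,0,0,0]
    - [0,-25,0,0,0,0,0]
    - [0,0,0,0,0,0,0]
    - [0,0,0,0,0,0,0]

```text
time_s: 9.95
tool_pos: [0.4348, -0.0834, 0.0959]
tool_rot: [180.0, -0.1, -8.0]
force: [0.2, 0.5, 0.4]
grip_width: 0.0549
```

```bash
python3 -c "
from go import *
a=env.read_camera('scene')[:,:,::-1].copy();t=env.read_camera('top')[:,:,::-1].copy()
p=loc(-.165);print(p);delta(*p,.024,CY)
f=lambda a,u,v,h:cv2.resize(a[v-h:v+h,u-h:u+h],(400,400),interpolation=cv2.INTER_CUBIC)
cv2.imwrite('pics/set.png',np.hstack([f(a,248,215,42),f(t,268,165,50)]))"
```

```text
[ 0.43380577 -0.08303644]
t 10.05 pos [ 0.4355 -0.0833  0.0958] [ 1.80e+02 -1.10e-01 -8.02e+00] F [0.5 0.1 0.4] w 0.047
turn first [ 0.0001 -0.0019 -0.0004] then shift in goal axes mm [-1.7 -0.1 71.8] | shift in present axes [-1.8 -0.1 71.7]
```

View pics/set.png

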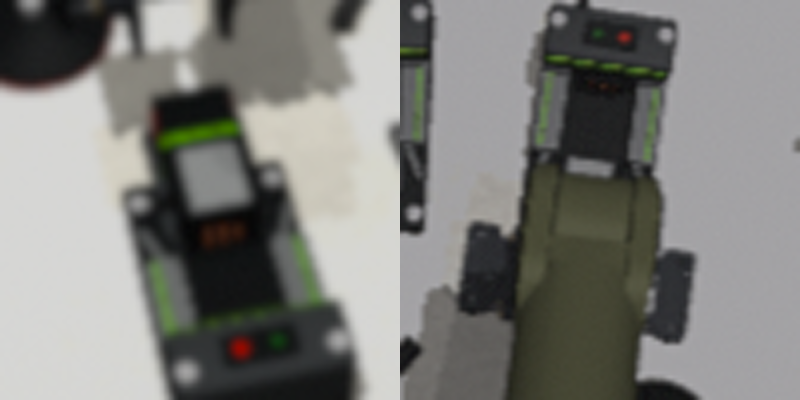

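The pack sits level on the bare front, with its copper nose at crop (222,235) between the rail mouths and the gripper clear. Next I close the fingers and go down behind the tail.

Request:
send_rows:
  plan:
    - [0,-2,0,0,0,0,0]
    - [0,0,0,0,0,0,0]
    - [0,0,0,0,0,0,0]
    - [0,0,0,20,0,0,0]
    - [0,0,0,25,0,0,0]
    - [0,0,0,20,0,0,0]
    - [0,0,0,7,0,0,0]
    - [0,0,0,0,0,0,0]
    - [0,0,0,0,0,0,0]

```text
time_s: 10.95
tool_pos: [0.4329, -0.083, 0.0237]
tool_rot: [180.0, -0.1, -8.0]
force: [0.3, -0.8, 0.9]
grip_width: 0.0005
```

Request:
send_rows:
  plan:
    - [0,3,0,0,0,0,0]
    - [0,3,0,0,0,0,0]
    - [0,3,0,0,0,0,0]
    - [0,0,0,0,0,0,0]

```text
time_s: 11.35
tool_pos: [0.442, -0.0843, 0.0235]
tool_rot: [180.0, -0.1, -8.0]
force: [-0.2, -0.2, 0.5]
grip_width: 0.0004
```

Request:
send_rows:
  plan:
    - [0,2,0,0,0,0,0]
    - [0,2,0,0,0,0,0]
    - [0,2,0,0,0,0,0]
    - [0,2,0,0,0,0,0]
    - [0,2,0,0,0,0,0]
    - [0,2,0,0,0,0,0]
    - [0,2,0,0,0,0,0]

```text
time_s: 12.05
tool_pos: [0.455, -0.0862, 0.0229]
tool_rot: [180.0, 0.0, -8.0]
force: [-2.3, 0.2, -0.7]
grip_width: 0.0005
```

Request:
send_rows:
  plan:
    - [0,2,0,0,0,0,0]
    - [0,2,0,0,0,0,0]
    - [0,2,0,0,0,0,0]
    - [0,2,0,0,0,0,0]
    - [0,2,0,0,0,0,0]

```text
time_s: 12.55
tool_pos: [0.4651, -0.0876, 0.023]
tool_rot: [180.0, 0.0, -8.0]
force: [-0.9, 0.3, -0.4]
grip_width: 0.0005
```

Request:
send_rows:
  plan:
    - [0,2,0,0,0,0,0]
    - [0,2,0,0,0,0,0]
    - [0,2,0,0,0,0,0]
    - [0,2,0,0,0,0,0]

```text
time_s: 12.95
tool_pos: [0.473, -0.0887, 0.023]
tool_rot: [180.0, -0.0, -8.0]
force: [-0.9, 0.2, -1.8]
grip_width: 0.0003
```

```bash
python3 -c "
from go import *
a=env.read_camera('scene')[:,:,::-1].copy();t=env.read_camera('top')[:,:,::-1].copy()
p=loc(-.0795);delta(*p,.024,CY)
f=lambda a,u,v,h:cv2.resize(a[v-h:v+h,u-h:u+h],(400,400),interpolation=cv2.INTER_CUBIC)
cv2.imwrite('pics/push.png',np.hstack([f(a,248,225,36),f(t,268,165,50)]))"
```

```text
t 13.05 pos [ 0.4734 -0.0888  0.0232] [ 1.80e+02 -5.00e-02 -8.04e+00] F [-0.9 -0.3 -0.5] w 0.0005
turn first [ 0.     -0.0008 -0.0007] then shift in goal axes mm [45.5 -0.2 -0.8] | shift in present axes [45.5 -0.2 -0.8]
```

View pics/push.png

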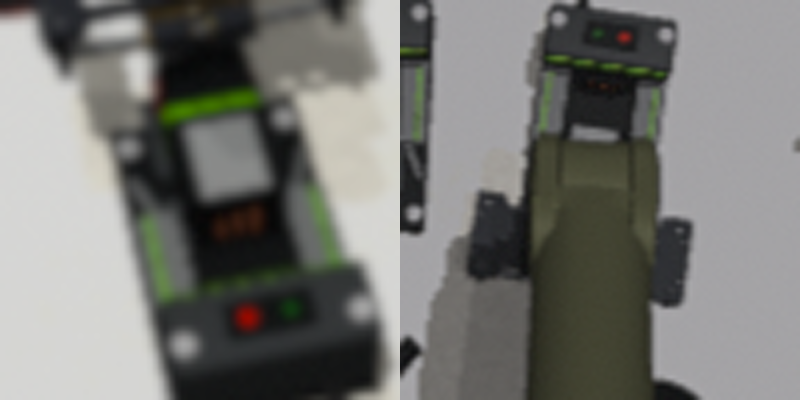

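The pack is entering the rails straight (nose at crop (238,220)) with only 1–2 N. Continuing more slowly.

Request:
send_rows:
  plan:
    - [0,1.5,0,0,0,0,0]
    - [0,1.5,0,0,0,0,0]
    - [0,1.5,0,0,0,0,0]
    - [0,1.5,0,0,0,0,0]

```text
time_s: 13.45
tool_pos: [0.4789, -0.0896, 0.0231]
tool_rot: [180.0, -0.0, -8.0]
force: [-2.1, 0.2, 1.3]
grip_width: 0.0004
```

Request:
send_rows:
  plan:
    - [0,1.5,0,0,0,0,0]
    - [0,1.5,0,0,0,0,0]
    - [0,1.5,0,0,0,0,0]
    - [0,1.5,0,0,0,0,0]

```text
time_s: 13.85
tool_pos: [0.4848, -0.0904, 0.023]
tool_rot: [180.0, 0.0, -8.0]
force: [-2.7, -0.6, 1.0]
grip_width: 0.0007
```

Request:
send_rows:
  plan:
    - [0,1.5,0,0,0,0,0]
    - [0,1.5,0,0,0,0,0]
    - [0,1.5,0,0,0,0,0]
    - [0,1.5,0,0,0,0,0]

```text
time_s: 14.25
tool_pos: [0.4876, -0.0907, 0.0224]
tool_rot: [180.0, 0.4, -8.0]
force: [-10.4, 1.2, 6.8]
grip_width: 0.0008
```

Request:
send_rows:
  plan:
    - [0,1.5,0,0,0,0,0]
    - [0,1.5,0,0,0,0,0]
    - [0,1.5,0,0,0,0,0]

```text
time_s: 14.55
tool_pos: [0.4915, -0.0912, 0.0223]
tool_rot: [180.0, 0.5, -8.0]
force: [-11.2, 1.9, 8.8]
grip_width: 0.0001
```

Request:
send_rows:
  plan:
    - [0,1.5,0,0,0,0,0]
    - [0,1.5,0,0,0,0,0]

```text
time_s: 14.75
tool_pos: [0.4951, -0.0919, 0.0223]
tool_rot: [180.0, 0.4, -8.0]
force: [-8.8, 1.5, 4.6]
grip_width: 0.0003
```

The ball is being pressed aside: about 11 N from x≈0.486, so the click is expected near TCP x≈0.52. Smaller steps now.

Request:
send_rows:
  plan:
    - [0,1,0,0,0,0,0]
    - [0,1,0,0,0,0,0]
    - [0,1,0,0,0,0,0]

```text
time_s: 15.05
tool_pos: [0.4986, -0.0925, 0.0223]
tool_rot: [180.0, 0.3, -8.0]
force: [-6.7, 0.5, 3.9]
grip_width: 0.0005
```

Request:
send_rows:
  plan:
    - [0,1,0,0,0,0,0]
    - [0,1,0,0,0,0,0]
    - [0,1,0,0,0,0,0]
    - [0,1,0,0,0,0,0]

```text
time_s: 15.45
tool_pos: [0.5026, -0.0929, 0.0223]
tool_rot: [180.0, 0.3, -8.0]
force: [-7.5, 1.1, 5.2]
grip_width: 0.0006
```

Request:
send_rows:
  plan:
    - [0,1,0,0,0,0,0]
    - [0,1,0,0,0,0,0]
    - [0,1,0,0,0,0,0]
    - [0,1,0,0,0,0,0]

```text
time_s: 15.85
tool_pos: [0.5066, -0.0935, 0.0223]
tool_rot: [180.0, 0.3, -8.0]
force: [-6.6, 2.3, 3.4]
grip_width: 0.0004
```

Request:
send_rows:
  plan:
    - [0,1,0,0,0,0,0]
    - [0,1,0,0,0,0,0]
    - [0,1,0,0,0,0,0]

```text
time_s: 16.15
tool_pos: [0.5097, -0.0938, 0.0223]
tool_rot: [180.0, 0.3, -8.0]
force: [-5.9, 1.6, 2.6]
grip_width: 0.0009
```

Request:
send_rows:
  plan:
    - [0,1,0,0,0,0,0]
    - [0,1,0,0,0,0,0]

```text
time_s: 16.35
tool_pos: [0.5127, -0.0944, 0.0224]
tool_rot: [180.0, 0.1, -8.0]
force: [-3.8, 0.2, -0.2]
grip_width: 0.0005
```

Request:
send_rows:
  plan:
    - [0,0.5,0,0,0,0,0]
    - [0,0,0,0,0,0,0]

```text
time_s: 16.55
tool_pos: [0.5154, -0.0946, 0.0232]
tool_rot: [-180.0, -0.1, -8.0]
force: [-0.7, 0.3, -0.8]
grip_width: 0.0003
```

Request:
send_rows:
  plan:
    - [0,0.5,0,0,0,0,0]
    - [0,0.5,0,0,0,0,0]

```text
time_s: 16.75
tool_pos: [0.5158, -0.0945, 0.0232]
tool_rot: [-180.0, -0.0, -8.0]
force: [-2.1, 0.3, 1.3]
grip_width: 0.0005
```

Request:
send_rows:
  plan:
    - [0,0.5,0,0,0,0,0]
    - [0,0.5,0,0,0,0,0]

```text
time_s: 16.95
tool_pos: [0.5166, -0.0947, 0.0232]
tool_rot: [-180.0, -0.0, -8.0]
force: [-1.3, 0.7, 1.7]
grip_width: 0.0008
```

Request:
send_rows:
  plan:
    - [0,0.5,0,0,0,0,0]
    - [0,0.5,0,0,0,0,0]

```text
time_s: 17.15
tool_pos: [0.5175, -0.0949, 0.0231]
tool_rot: [180.0, -0.0, -8.0]
force: [-2.0, 0.2, 2.0]
grip_width: 0.0003
```

Request:
send_rows:
  plan:
    - [0,0.5,0,0,0,0,0]
    - [0,0.5,0,0,0,0,0]

```text
time_s: 17.35
tool_pos: [0.5184, -0.0951, 0.023]
tool_rot: [180.0, -0.0, -8.0]
force: [-1.5, 1.3, 1.5]
grip_width: 0.0003
```

Request:
send_rows:
  plan:
    - [0,0.5,0,0,0,0,0]
    - [0,0.5,0,0,0,0,0]

```text
time_s: 17.55
tool_pos: [0.5194, -0.0953, 0.023]
tool_rot: [180.0, 0.0, -8.0]
force: [-1.4, 0.5, 1.8]
grip_width: 0.0008
```

Request:
send_rows:
  plan:
    - [0,0.5,0,0,0,0,0]
    - [0,0.5,0,0,0,0,0]

```text
time_s: 17.75
tool_pos: [0.5201, -0.0952, 0.023]
tool_rot: [-180.0, 0.0, -8.0]
force: [-3.4, 1.7, 2.2]
grip_width: 0.0002
```

Request:
send_rows:
  plan:
    - [0,0.5,0,0,0,0,0]
    - [0,0.5,0,0,0,0,0]

```text
time_s: 17.95
tool_pos: [0.5201, -0.0952, 0.0228]
tool_rot: [180.0, 0.2, -8.0]
force: [-6.4, 1.6, 3.8]
grip_width: 0.0001
```

Request:
send_rows:
  plan:
    - [0,0.5,0,0,0,0,0]
    - [0,0.5,0,0,0,0,0]
    - [0,0,0,0,0,0,0]

```text
time_s: 18.25
tool_pos: [0.52, -0.0952, 0.0226]
tool_rot: [180.0, 0.3, -8.0]
force: [-8.3, 2.7, 5.9]
grip_width: 0.0003
```

Request:
send_rows:
  plan:
    - [0,0.5,0,0,0,0,0]
    - [0,0.5,0,0,0,0,0]
    - [0,0.5,0,0,0,0,0]
    - [0,0,0,0,0,0,0]

```text
time_s: 18.65
tool_pos: [0.5199, -0.0952, 0.0224]
tool_rot: [180.0, 0.5, -8.0]
force: [-12.7, 3.3, 9.8]
grip_width: 0.0004
```

Request:
send_rows:
  plan:
    - [0,0.5,0,0,0,0,0]
    - [0,0.5,0,0,0,0,0]
    - [0,0,0,0,0,0,0]

```text
time_s: 18.95
tool_pos: [0.5199, -0.0953, 0.0223]
tool_rot: [180.0, 0.6, -8.0]
force: [-14.4, 2.7, 12.0]
grip_width: 0.0004
```

The force rises with no movement (14 N at x=0.520): hard against the block, past the force dip of the catch. Backing off and up.

Request:
send_rows:
  plan:
    - [0,-4,0,0,0,0,0]
    - [0,-10,0,0,0,0,0]
    - [0,-20,0,0,0,0,0]
    - [0,0,0,-30,0,0,0]
    - [0,0,0,-45,0,0,0]
    - [0,-20,0,-45,0,0,0]
    - [0,0,40,-45,0,0,0]
    - [0,0,45,0,0,0,0]
    - [0,0,45,0,0,0,0]
    - [0,0,45,0,0,0,0]
    - [0,0,0,0,0,0,0]

```text
time_s: 20.05
tool_pos: [0.4455, -0.2629, 0.1806]
tool_rot: [179.8, -0.1, -8.7]
force: [-0.0, -0.1, -0.1]
grip_width: 0.0003
```

```bash
python3 -c "
from go import *
a=env.read_camera('scene')[:,:,::-1].copy();t=env.read_camera('top')[:,:,::-1].copy()
print(env.get_obs()['tool_pos'],env.get_obs()['force'])
for q in('wheel_spray','glass_spray','wax_tin'): print(q,[(round(r['confidence'],2),np.round(r['rect']).tolist()) for r in env.regions_of('scene',q)[:1]])
f=lambda a,u,v,h:cv2.resize(a[v-h:v+h,u-h:u+h],(400,400),interpolation=cv2.INTER_CUBIC)
cv2.imwrite('pics/end.png',np.vstack([np.hstack([f(a,255,235,40),f(t,268,146,40)]),cv2.resize(np.hstack([f(a,318,218,40),f(t,209,143,40)]),(400,200)).repeat(1,0) if 0 else np.hstack([f(a,318,218,40),f(t,209,143,40)])])[:600])"
```

```text
[ 0.44755434 -0.25618393  0.18037998] [ 0.55579293  0.32230463 -0.45099348]
wheel_spray [(0.72, [145.0, 228.0, 180.0, 291.0])]
glass_spray [(0.96, [378.0, 150.0, 417.0, 211.0])]
wax_tin [(0.74, [338.0, 148.0, 369.0, 172.0])]
```

View pics/end.png

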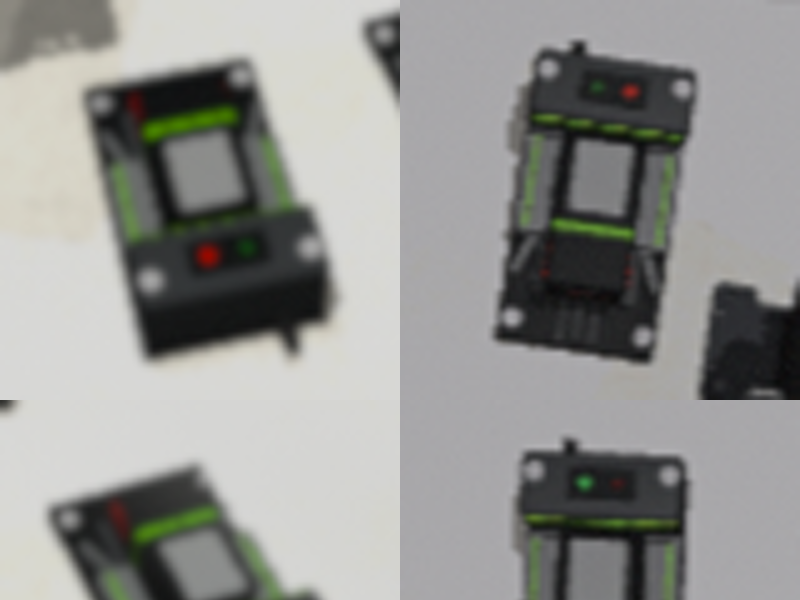

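The pack is fully seated and straight: nose at the housing, same depth as the seated pack next to it, and still in place after the tool left. The red lamp on this charger has not changed. The force trace (about 11 N on the taper, 6–7 N sliding, 1–2 N once the ball dropped in, then a hard stop) fits the catch having clicked. The spray bottles and tin haven't moved. Handing in.

```bash
python3 -c "
from cell import env
print(env.get_obs()['time_s'],env.sign_off())"
```

```text
the job is handed in; nothing more can be done
20.3 None
```

The battery pack is in the empty charger and, going by the push forces, clicked in. I handed the job in at 20.3 s.

- **Placing:** I gripped the black, lime-band pack across its 60 mm width and set it on the front of the charger. I lowered it in steps of 1 mm or less until the force showed touchdown. Then I let go with its nose at the rails.
- **Pushing:** I pushed the tail with closed fingers. The force was 1–2 N at first, about 11 N as the ball was pressed aside, 6–7 N while sliding, then 1–2 N once the ball dropped into the notch. It ended in a hard stop: the readings rose to about 14 N with no movement, well under the 50 N limit. The click itself was only inferred from these forces; I did not try pulling the pack back.
- **Last checks:** The final pictures show the pack straight, fully in and unmoved after the arm backed away. Its middle works out at about 1 mm past the nominal home position, well within the ±9 mm. The tool force was near zero. In the scene camera, the two spray bottles and the wax tin were within about 3 pixels of where they started.
- **What didn't agree:** This charger's lamp stayed red, while the other charger's is green. The task says nothing about the lamps, so I relied on the force readings.
- **Camera fit:** The two cameras differed by 6–8 mm on the pack's position, because a spray bottle partly hid it in one view. I used the other view, and the grasp and fit bore it out.

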